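# Pin the pivot block of a board holder

## Task

Take the tapered pin out of the rack and drive it down through the stacked holes of the board holder's pivot block, feeling with its nose for the hole of the slipped disc inside, so that it pulls the disc into line and its collar sits flush on the cover; then let go. Press gently, without forcing anything, and leave the spare pin and the other things on the bench where they are.

Things in the scene. Friction and masses are not known exactly. Their poses are not given: they have to be found in the camera images.
- mount: Pivot block of a circuit-board holder, bolted to the bench. Origin on the bench below the hole axis, z up. Aluminium base 110 x 110 mm, 30 mm high; over it a loose steel disc (see disc_level); over that an aluminium cover 100 x 100 mm at 40 to 48 mm, four corner screw heads 3 mm proud. Base and cover have 18 mm round through holes in line on the origin's z axis. The pin must pass all three.
- mount_hole (a point): Centre of the mouth of the cover's hole, top of the cover, 48 mm above the bench: 18 mm wide, 1 mm chamfer.
- disc_level (a point): Point of the block's fixed hole axis 39 mm above the bench, level with the top face of the loose steel disc (78 mm across, 8 mm thick, between base and cover; own 18 mm hole, 1 mm clear above and below). The disc's hole has slipped 10 to 10.8 mm off this axis, direction unknown, so its face covers half of the opening. It slides any way in its plane under a sideways push of 4 to 7 N.
- board (a point): Middle of the green circuit board that the block carries in black jaws along its +y, 145 mm from the hole axis, 57 mm up; jaws and board reach from 92 to 198 mm from the axis, 70 mm wide, up to 68 mm high. Keep clear.
- pin: Tapered steel pin, loose, 87 mm long, 0.15 kg, hanging by its collar in one of the rack's holes. Origin at the tip, z along its axis to the head, x and y square to the head's flats. From the tip: flat-ended nose 6 mm across up to 10 mm, cone to 16 mm across at 26 mm, shank 16 mm to 44 mm, round collar 26 mm across to 49 mm, square head 18 x 18 mm to 87 mm. Seated, its tip is 4 mm above the bench.
- pin_tip (a point): Centre of the tapered pin's tip.
- pin_collar (a point): Centre of the underside of the tapered pin's collar, 44 mm above its tip.
- rack: Steel pin rack fixed to the bench: a plate 50 x 130 x 8 mm (long side along its y, top 55 mm above the bench) on two end walls, with two 18 mm through holes 35 mm either side of the middle along y, one pin in each. Origin on the bench below the middle.
- spare_pin: Spare straight pin, bystander, in the other hole of the rack: shank 16 mm across without taper, 44 mm long, round head 28 mm across and 14 mm high, no square head. Origin at the centre of its lower end.
- cells: Bystander: pair of blue cylindrical battery cells standing side by side, 26 mm across each, 68 mm high. Origin at the centre of the underside.
- driver: Bystander: screwdriver with black handle lying on the bench, 160 mm long. Origin at the middle, on the underside.
- tray: Bystander: grey parts tray with four compartments, 90 x 120 mm, 30 mm high. Origin at the centre of the underside.
Things that resemble listed ones, but are neither listed nor needed, are in the scene too. Leave any green or turquoise look-alike of the pin alone.

How it is judged (in metres and radians):
On the way, in this order (a step that is already met when the one before it is completed fails the run):
1. the tapered pin is drawn out of the rack (height (world z) of pin_tip above 0.062 m), for 0.1 s.
2. the pin's nose has gone through the cover and the disc into the base (z of pin_tip in the frame of mount below 0.029 m and horizontal distance between pin_tip and mount_hole below 0.007 m), for 0.05 s.
At the end, for the whole second after the job is handed in: The tapered pin stands at rest in the pivot block, its collar on the cover (gap under 2 mm), within 2.5 mm of the hole's axis and upright within 0.06 rad, so that its full 16 mm shank passes through cover, disc and base; released (z of pin_collar in the frame of mount between 0.046 and 0.05 m and horizontal distance between pin_collar and mount_hole below 0.0025 m and angle between the z axis of pin and the z axis of mount, either way round below 0.06 rad and linear speed of pin below 0.01 m/s); the robot touches nothing.
It fails at once if the pivot block is forced: more than 40 N on it (contact force between mount and anything else above 40 N).
It fails at once if the spare pin is moved from its place (distance of spare_pin from where it was at the start of the episode above 0.015 m).
It fails at once if a bystander object is pushed away (distance of any of cells, driver, tray from where it was at the start of the episode above 0.02 m).
It also fails if it takes over 58 s, if anything falls off the work surface, if the arm or the gripper's body presses on something with over 40 N, if the wrist force passes 120 N, or if a joint passes its speed limit or range.

## Robot

A 7-joint arm with a two-finger parallel gripper is mounted at the origin on the work surface. World frame = base frame: x ahead of the robot, y to its left, z up, the work surface at z = 0. Lengths are in mm, angles in rad, forces in N, time in s.
With the tool pointing down it reaches from about 350 to 900 mm from the base axis. Payload 7.2 kg.
Tool frame: the origin (TCP) lies on the centre line of the jaws, within the pads' length; the fingertips stand r.tip_extent ahead of it and the grasp point (between the pads) lies 5 mm behind it (r.tip_extent is the distance from the TCP to the fingertips, in mm); z points along the fingers, y is the direction in which the jaws open and shut (so a half turn about z gives the same grasp; the last joint's range is limited). The gripper opens to 88 mm and grips with 3 to 60 N. Pads are 20 mm wide; open, the fingers measure 115 mm over their backs; the gripper's body (75 mm by 178 mm) begins 61 mm behind the grasp point.
Start: joints at [1.172, 0.411, -0.013, 1.596, 0.006, 1.134, -0.082], TCP at [202.988, -591.121, 236.653] pointing down, gripper open.
Joint ranges: [-2.95, 2.95], [-0.29, 1.99], [-1.47, 1.44], [0.14, 2.54], [-1.03, 4.17], [0.13, 1.85], [-2.86, 2.86]. Speed limits (rad/s): [2.39, 2.39, 3.01, 3.01, 3.14, 3.14, 3.14].

## Interface

Orientations are given as a unit quaternion [x, y, z, w].
In Python, from workcell import r gives the robot as it stands.
- The arm moves only by the tool arm_command, never from a script. Its argument "steps" is a list of rows, each a list of 7 numbers: the turn, a rotation vector about the world's x, y, z in rad, then the shift along the world's x, y, z in m, then the opening, from 0 (shut) to 1 (fully open). A call has 1 to 12 rows; each row shifts and turns the commanded pose from where the row before left it; what a row does not reach is not made up. A row lasts 1/10 s, in which the tool goes at most 50 mm and 8.59 degrees, less where a joint would pass 70% of its speed; a pose out of reach is approached as far as the arm can. A call with a gripper value outside its range is refused whole. The fingers move at their own pace and stop on an object; the grip force is fixed at half the most. Time passes only in rows, so rows that do not move let the fingers close. It gives the time, the measured TCP pose, the force and the opening at its end, in the units of the state.
- r.read_state(): the state, without advancing time (a new reading comes with each control period).
- r.snapshot(name): name is "side" or "top" or "wrist"; returns a dict with "color" (400x640x3 uint8, red, green, blue), "fx", "fy", "cx", "cy" (pixels), "k1" (the pictures are not rectified: a ray, as slopes to the right and down, at radius r is drawn at 1 + k1 r^2 times it, then the intrinsics apply), "R" (3x3) and "t" (3): a world point X has camera coordinates R X + t; the wrist camera has in their place "tool_from_camera" (4x4, takes a point from camera to tool coordinates, whose origin is the TCP and whose axes are the flange's). Camera axes: x right, y down, z forward; pixel columns grow to the right and rows downward; lengths in mm; the calibration is good to about 2 mm. A picture is of the moment at which its call begins: read the wrist's pose just before it. There is no depth.
- r.sign_off(): hands the job in, once; it reports no verdict.
Trained networks look in a picture, given as the dict that the camera call returned (one of the last four; its "shot" number tells which), for a name from the list of things; names that differ only in an ending like _2 or _b are one class to them, and where a whole thing is asked for, a point or a joint stands for the part that bears it (a point fixed in the world has none). Each returns a list of dicts, best first, with "conf" (0 to 1); they miss things now and then, are a little off and sometimes report something else, mostly with a low value. They report only what shows in the picture. A call takes as long as a camera call. They do not tell look-alikes from the thing itself.
- r.search_frame(picture, target): "rect" ([left, top, width, height] as shares, 0 to 1, of the picture: columns of its width, rows of its height, round what is visible of it).
- r.tip_of(picture, target): "xy" ([column, row] as shares, 0 to 1, of the picture: columns of its width, rows of its height: a listed point, or the origin of a listed thing).
The state is a dict: "t": time; "joint_positions": joint angles; "joint_velocities": joint speeds; "effort": joint torques, N m; "tool_pos": TCP position; "tcp_rot": TCP orientation; "contact_force": force on the tool from outside, world axes, zero at the start; "moment": the same for the moment, N m; "finger_gap": opening from 0.0 (shut) to 1.0 (fully open).
Only numpy, scipy, OpenCV 4.12 (cv2) and the standard library are available. Lean on these libraries where they do the work, as an engineer would, in place of code of your own. Each camera call takes 0.05 s, during which the arm holds its last target.

## Working session

There is one attempt and no reset: what is moved stays moved. The work goes in short steps, Python scripts to look and compute and a tool call to move; the robot and the scene stay as the last step left them, time stands still between calls to the robot, and variables do not carry over. Pictures are saved under pics/ and viewed, and the job is handed in when it is done.

Besides the shell and the picture viewer there is one more tool, called after ">>>" as name(argument=value, ...), one argument or row to a line, values as JSON. arm_command: Moves the arm, as the interface text tells. Its arguments: {"type":"object","properties":{"steps":{"type":"array","items":{"type":"array","items":{"type":"number"}}}},"required":["steps"]}

```bash
mkdir -p pics; ls; cat > h.py <<'E'
import numpy as np, cv2
from workcell import r
def save(p,n,crop=None,s=1):
    im=p["color"][:,:,::-1]
    if crop: im=im[crop[1]:crop[3],crop[0]:crop[2]]
    if s!=1: im=cv2.resize(im,None,fx=s,fy=s,interpolation=cv2.INTER_CUBIC)
    cv2.imwrite("pics/"+n,im)
E
python3 - <<'E'
from h import *
s=r.read_state(); print(s); print(r.tip_extent)
for n in ("side","top","wrist"):
    p=r.snapshot(n); save(p,n+"0.png"); print(n,[ (k,p[k]) for k in p if k!="color"])
    for t in ("mount","mount_hole","board","pin","rack","spare_pin","cells","tray"):
        try: print(t,[(np.round(np.array(d["rect"])*[640,400,640,400]),round(d["conf"],2)) for d in r.search_frame(p,t)][:3])
        except Exception as e: print(t,e)
    for t in ("mount_hole","pin_tip","pin_collar","rack","pin","spare_pin"):
        try: print("pt",t,[(np.round(np.array(d["xy"])*[640,400],1),round(d["conf"],2)) for d in r.tip_of(p,t)][:3])
        except Exception as e: print(t,e)
print(r.read_state()["t"])
E
```

```text
pics
{'t': 0.0, 'joint_positions': array([ 1.17179012,  0.41190906, -0.01270338,  1.5970732 ,  0.00556961,
        1.13429224, -0.08219597]), 'joint_velocities': array([ 9.79417719e-04,  1.10230268e-03,  1.44904641e-03,  9.05206750e-04,
        1.38039586e-03,  3.27382566e-05, -1.52015305e-03]), 'effort': array([ 1.98645474e-03, -5.87952018e+01,  6.42801672e-01, -2.91072822e+01,
       -5.37558901e-02,  1.82362238e-02,  9.98330847e-05]), 'tool_pos': array([ 202.80499571, -590.65110782,  235.79145941]), 'tcp_rot': array([ 9.86351070e-01,  1.64653845e-01, -1.81214092e-04, -8.03174896e-04]), 'contact_force': array([-0.16507997,  0.94780298,  0.11957851]), 'moment': array([-0.01099872,  0.03827154, -0.00842294]), 'finger_gap': 1.0006305123432655}
14.0
side [('fx', 412.4499521836432), ('fy', 412.4499521836432), ('cx', 319.42816799657726), ('cy', 195.49494970250316), ('k1', -0.0736601237071656), ('R', array([[ 0.96269865, -0.27002389, -0.01727465],
       [-0.15305529, -0.49080585, -0.85772006],
       [ 0.22312641,  0.82836992, -0.51382671]])), ('t', array([-559.22188224,  140.74746151,  
[... 1922 characters left out ...]
, 0.52)]
wrist [('fx', 284.02704783416885), ('fy', 284.02704783416885), ('cx', 316.7722609180556), ('cy', 201.72571974386344), ('k1', 0.012606672495042976), ('tool_from_camera', array([[-4.40064226e-04, -9.56379358e-01, -2.92127251e-01,
         7.96866501e+01],
       [ 9.99999819e-01, -3.01270678e-04, -5.20098993e-04,
         1.93642250e-01],
       [ 4.09402566e-04, -2.92127427e-01,  9.56379317e-01,
        -1.47721018e+02],
       [ 0.00000000e+00,  0.00000000e+00,  0.00000000e+00,
         1.00000000e+00]])), ('shot', 3)]
mount []
mount_hole []
board []
pin []
rack []
spare_pin []
cells []
tray []
pt mount_hole []
pt pin_tip []
pt pin_collar []
pt rack []
pt pin []
pt spare_pin []
2.25
```

View pics/side0.png

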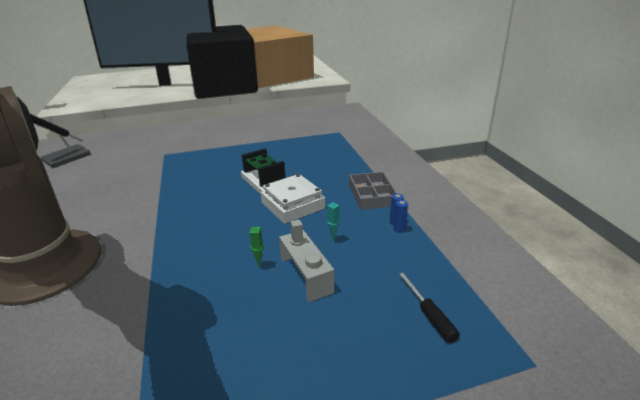

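View pics/top0.png

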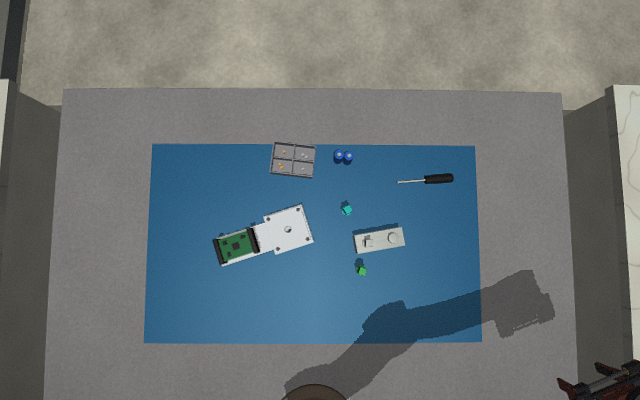

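```bash
python3 - <<'E'
import cv2
a=cv2.imread('pics/side0.png')[140:310,225:425]; cv2.imwrite('pics/side0c.png',cv2.resize(a,None,fx=4,fy=4,interpolation=2)[:600])
a=cv2.imread('pics/top0.png')[130:290,205:415]; cv2.imwrite('pics/top0c.png',cv2.resize(a,None,fx=3.7,fy=3.7,interpolation=2))
E
```

```text
(no output)
```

View pics/side0c.png

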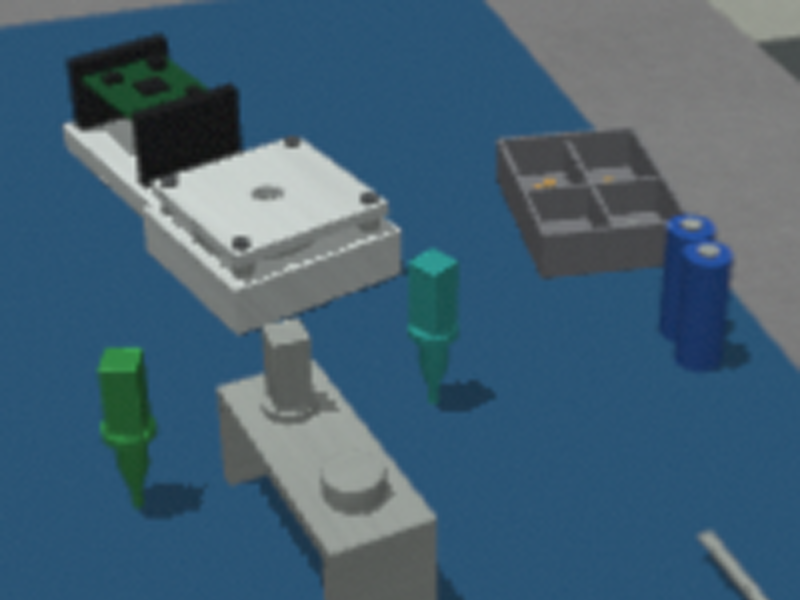

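View pics/top0c.png

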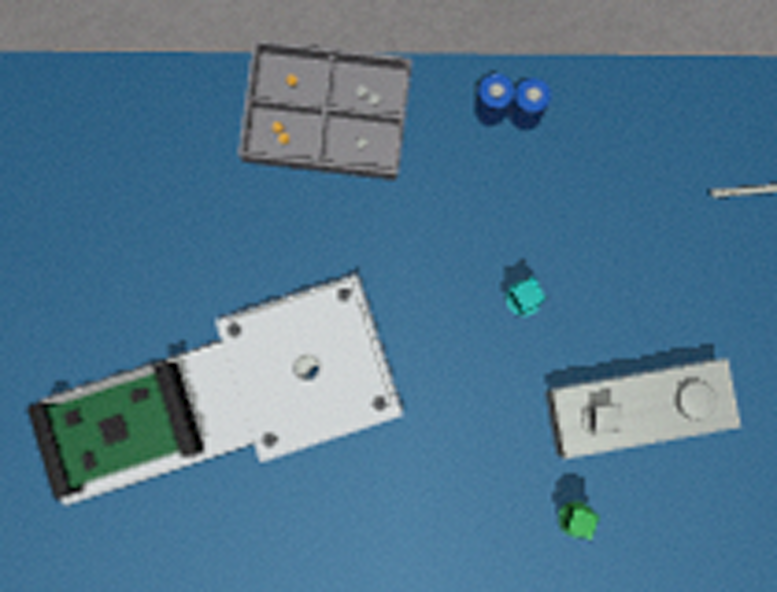

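```bash
cat >> h.py <<'E'
def ray(p,u,v):
    K=np.array([[p["fx"],0,p["cx"]],[0,p["fy"],p["cy"]],[0,0,1]])
    d=np.array([p["k1"],0,0,0,0.])
    x=cv2.undistortPoints(np.array([[[u,v]]],float),K,d,None,None)[0,0] if True else 0
    return np.array([x[0],x[1],1.])
def world(p,u,v,z,s=None):
    c=ray(p,u,v)
    if "R" in p: R,t=p["R"].T,-p["R"].T@p["t"]
    else:
        from scipy.spatial.transform import Rotation as Ro
        T=p["tool_from_camera"]; Q=Ro.from_quat(s["tcp_rot"]).as_matrix()
        R=Q@T[:3,:3]; t=Q@T[:3,3]+s["tool_pos"]
    d=R@c; return t+d*(z-t[2])/d[2]
E
python3 - <<'E'
from h import *
p=r.snapshot("top"); q=r.snapshot("side")
f=lambda x,y:(x/3.7+205-.5+.13,y/3.7+130-.4)
g=lambda x,y:(x/4+225-.4,y/4+140-.4)
def pr(n,pts,z,ff=f,pp=p):
    a=np.array([world(pp,*ff(*c),z) for c in pts]); print(n,np.round(a[:,:2],1).tolist(),np.round(a.mean(0),1))
pr("cover",[(217,320),(357,272),(402,410),(262,461)],48)
pr("hole",[(306,368)],48)
pr("screws",[(234,329),(345,294),(379,403),(270,440)],51)
pr("rack",[(550,388),(728,360),(741,427),(560,458)],55)
pr("head",[(606,417)],98)
pr("spare",[(698,400)],69)
pr("green",[(580,520)],87);pr("turq",[(525,296)],87)
print("side")
pr("screws",[(168,181),(291,142),(369,198),(241,243)],51,g,q)
pr("hole",[(268,193)],48,g,q)
pr("head",[(287,330)],98,g,q)
pr("rack",[(218,389),(434,517),(328,556)],55,g,q)
E
```

```text
cover [[567.3, 139.0], [602.9, 37.2], [502.4, 3.8], [465.4, 104.8]] [534.5  71.2  48. ]
hole [[532.6, 73.7]] [532.6  73.7  48. ]
screws [[560.6, 126.1], [586.5, 45.7], [507.4, 20.5], [480.6, 98.9]] [533.8  72.8  51. ]
rack [[518.6, -103.3], [539.1, -233.5], [490.6, -242.1], [468.3, -110.2]] [ 504.1 -172.3   55. ]
head [[498.1, -137.3]] [ 498.1 -137.3   98. ]
spare [[510.0, -208.0]] [ 510. -208.   69.]
green [[426.7, -120.2]] [ 426.7 -120.2   87. ]
turq [[582.8, -82.5]] [582.8 -82.5  87. ]
side
screws [[481.1, 98.3], [560.8, 123.8], [588.0, 44.0], [508.1, 17.5]] [534.5  70.9  51. ]
hole [[535.0, 72.1]] [535.   72.1  48. ]
head [[500.3, -138.7]] [ 500.3 -138.7   98. ]
rack [[469.9, -115.7], [540.9, -232.5], [491.7, -243.0]] [ 500.8 -197.1   55. ]
```

>>> arm_command(
  steps=[
    [0,0,0,0.022,0.044,-0.003,1],
    [0,0,0,0.022,0.044,-0.003,1],
    [0,0,0,0.022,0.044,-0.003,1],
    [0,0,0,0.022,0.044,-0.003,1],
    [0,0,0,0.022,0.044,-0.003,1],
    [0,0,0,0.022,0.044,-0.003,0.6],
    [0,0,0,0.022,0.044,-0.003,0.5],
    [0,0,0,0.022,0.044,-0.003,0.5],
    [0,0,0,0.022,0.044,-0.003,0.5],
    [0,0,0,0.022,0.044,-0.003,0.5],
    [0,0,0,0.022,0.044,-0.003,0.5],
    [0,0,0,0.022,0.044,-0.003,0.5],
  ],
)

```text
t: 3.55
tool_pos: [467.7, -61.4, 200.9]
tcp_rot: [0.986, 0.164, 0.0, 0.0]
contact_force: [0.6, -0.8, -0.2]
finger_gap: 0.502
```

```bash
python3 - <<'E'
from h import *
s=r.read_state(); print(s["t"],s["tool_pos"],s["tcp_rot"])
p=r.snapshot("wrist"); save(p,"w1.png")
E
```

```text
3.55 [467.67305872 -61.36442227 200.94738528] [9.86384122e-01 1.64456897e-01 4.62221055e-04 2.79869432e-04]
```

View pics/w1.png

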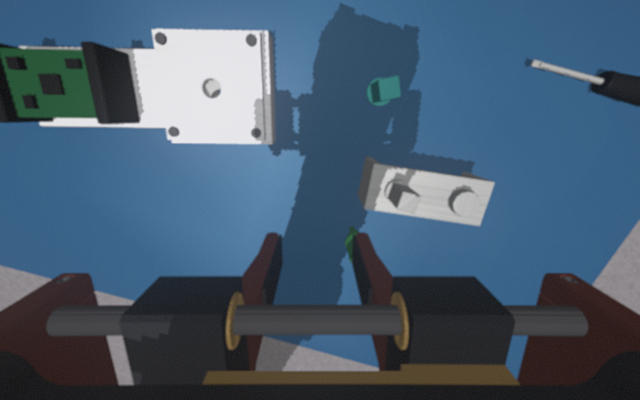

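>>> arm_command(
  steps=[
    [0,0,0,0.021,0.045,-0.004,0.5],
    [0,0,0,0.022,0.045,-0.003,0.5],
    [0,0,0,0.022,0.044,-0.003,0.5],
    [0,0,0,0,0,0,0.5],
  ],
)

```text
t: 4.0
tool_pos: [533.3, 77.9, 190.6]
tcp_rot: [0.986, 0.169, 0.001, -0.002]
contact_force: [-0.1, -0.2, 0.1]
finger_gap: 0.501
```

```bash
python3 - <<'E'
from h import *
s=r.read_state(); print(s["t"],s["tool_pos"],s["tcp_rot"])
p=r.snapshot("wrist"); save(p,"w2.png"); save(p,"w2c.png",(250,100,390,220),5)
np.save("w2.npy",p["color"])
print([(np.round(np.array(d["xy"])*[640,400],1),d["conf"]) for d in r.tip_of(p,"mount_hole")])
E
```

```text
4.0 [533.33969513  77.927181   190.58153727] [ 9.85646488e-01  1.68808391e-01  9.56222497e-04 -1.95267240e-03]
[(array([321.9, 195.9]), 0.76), (array([324.5, 196.9]), 0.46)]
```

View pics/w2.png

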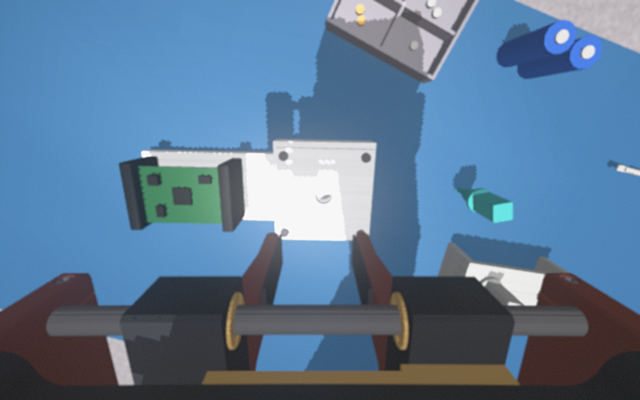

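View pics/w2c.png

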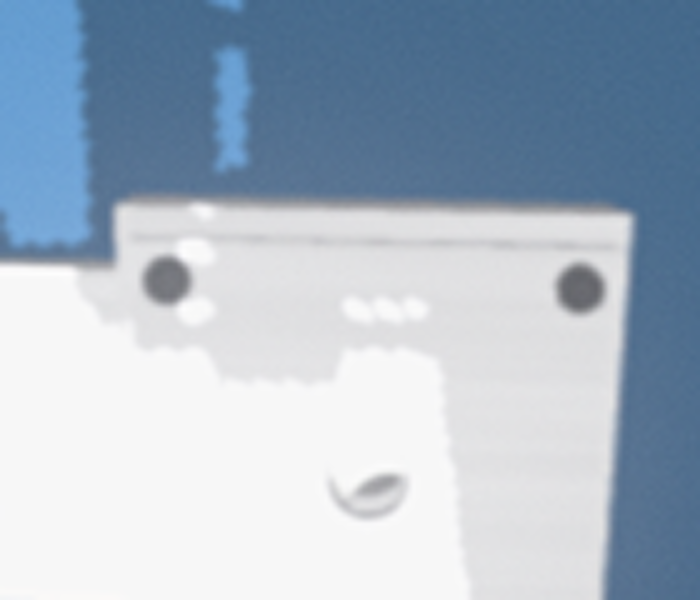

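```bash
python3 - <<'E'
import cv2,numpy as np
a=cv2.imread('pics/w1.png')[68:108,192:232]
b=cv2.imread('pics/top0.png')[212:247,270:305]
c=cv2.imread('pics/w2.png')[176:216,304:344]
d=np.hstack([cv2.resize(x,(390,390),interpolation=2) for x in (a,b)])
cv2.imwrite('pics/z1.png',d)
print(c[10:30,10:30].mean(2).round().astype(int))
E
```

```text
[[247 247 247 247 247 247 247 247 247 247 247 247 247 247 247 247 247 247
  247 247]
 [247 247 247 247 247 247 247 247 247 247 247 247 247 247 247 247 247 247
  247 247]
 [247 247 247 247 247 247 247 247 247 247 247 247 247 247 247 247 247 247
  247 247]
 [247 247 247 247 247 247 247 247 247 247 247 247 247 247 247 247 247 247
  247 247]
 [247 247 247 247 247 247 247 247 247 247 247 247 247 247 247 247 247 247
  247 247]
 [247 247 247 247 247 247 247 247 247 247 247 247 247 247 247 247 246 247
  247 247]
 [247 246 247 247 247 247 247 247 247 247 247 248 248 248 248 247 247 247
  247 247]
 [247 245 246 247 247 247 247 247 248 248 249 249 249 249 248 248 247 247
  247 247]
 [247 242 245 247 247 247 247 248 249 249 245 237 230 226 226 232 238 242
  247 247]
 [247 238 235 245 247 248 248 249 246 233 215 194 182 175 176 193 215 231
  246 248]
 [247 232 221 240 248 248 249 243 222 194 175 168 162 162 168 188 208 226
  246 248]
 [248 234 214 228 244 246 242 219 188 171 167 164 169 177 189 205 212 226
  246 248]
 [248 240 213 215 234 238 225 198 180 176 177 179 191 203 215 215 215 234
  247 248]
 [248 245 222 206 216 221 215 209 205 203 205 210 218 221 219 215 220 241
  248 248]
 [248 248 237 210 196 204 216 221 223 222 223 223 224 220 212 212 231 246
  248 247]
 [247 248 246 230 207 198 209 219 220 221 220 217 212 200 204 222 244 248
  248 247]
 [247 248 248 246 233 216 205 202 199 198 196 198 199 208 224 243 248 248
  247 247]
 [247 247 248 248 247 243 231 218 209 206 209 216 225 238 246 248 248 247
  247 247]
 [247 247 247 248 248 248 247 245 243 242 243 245 247 248 248 248 247 247
  247 247]
 [247 247 247 247 247 248 248 248 248 248 248 248 248 248 247 247 247 247
  247 247]]
```

View pics/z1.png

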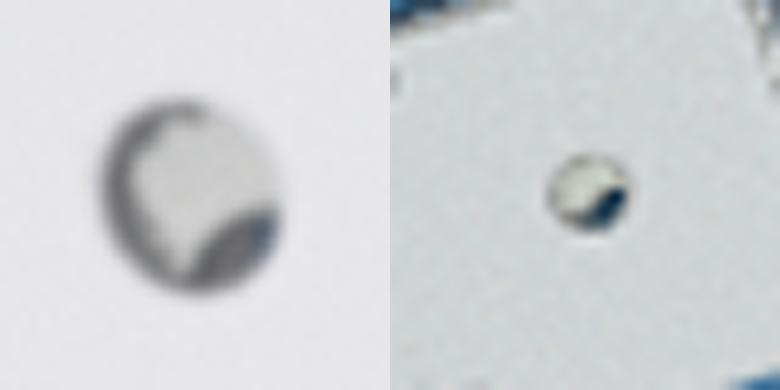

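```bash
python3 - <<'E'
from h import *
from scipy.optimize import least_squares
T=r.snapshot("top"); W=r.snapshot("wrist")
s1=dict(tool_pos=np.array([467.673,-61.364,200.947]),tcp_rot=[9.86384122e-01,1.64456897e-01,4.62e-4,2.8e-4])
a=lambda x,y:(192+x/9.75-.45,68+y/9.75-.45)
b=lambda x,y:(270+(x-390)/11.14-.45,212+y/11.14-.45)
def go(n,p,s,f,rim,arc):
    R=np.array([world(p,*f(*c),48,s)[:2] for c in rim]); 
    A=np.array([world(p,*f(*c),39,s)[:2] for c in arc])
    c0=least_squares(lambda c:np.hypot(*(R-c).T)-9.5,R.mean(0)).x
    print(n,"centre",c0,"rad",np.hypot(*(R-c0).T).round(1),"arc rel",(A-c0).round(1).tolist())
    th=least_squares(lambda t:np.hypot(*(A-c0-10.4*np.array([np.cos(t[0]),np.sin(t[0])])).T)-9,[-2.3]); print(np.degrees(th.x),th.fun.round(2))
go("w1",W,s1,a,[(100,190),(180,97),(275,160),(280,215),(190,293),(120,255)],[(188,278),(205,245),(235,220),(272,207)])
go("top",T,None,b,[(547,195),(590,152),(630,190),(592,231)],[(585,218),(603,200),(622,187)])
S=r.read_state()
print("w2 hole",world(W,323.5,196.5,48,S))
for n,c,z in (("head",(403,196),98),):
    print(n,world(W,*c,z,s1))
E
```

```text
w1 centre [533.55854375  70.8649814 ] rad [9.  9.2 9.5 9.  9.2 9.5] arc rel [[-8.2, 1.7], [-4.4, 0.7], [-1.0, -1.7], [1.5, -5.0]]
[-134.16952535] [ 0.18 -0.36 -0.53  0.03]
top centre [533.46001652  73.64707995] rad [10.   9.6 10.   9.5] arc rel [[-6.2, 1.4], [-1.8, -3.0], [1.4, -7.6]]
[-136.90648922] [-0.41 -1.87 -0.  ]
w2 hole [530.81824114  61.3368043   48.        ]
head [ 501.52529527 -133.41159315   98.        ]
```

>>> arm_command(
  steps=[
    [0,0,0,-0.024,-0.013,-0.022,0.5],
    [0,0,0,-0.024,-0.013,-0.022,0.5],
    [0,0,0,-0.024,-0.013,-0.022,0.5],
    [0,0,0,-0.024,-0.013,-0.022,0.5],
    [0,0,0,0,0,0,0.5],
    [0,0,0,0,0,0,0.5],
    [0,0,0,0,0,0,0.5],
  ],
)

```text
t: 4.9
tool_pos: [437.3, 18.4, 103.7]
tcp_rot: [0.986, 0.164, 0.001, 0.0]
contact_force: [0.3, 0.7, 0.5]
finger_gap: 0.501
```

```bash
python3 - <<'E'
from h import *
s=r.read_state(); print(s["t"],s["tool_pos"],s["tcp_rot"],np.abs(s["joint_velocities"]).max())
p=r.snapshot("wrist"); save(p,"w3.png"); 
d=r.tip_of(p,"mount_hole"); print(d)
if d:
    u,v=np.array(d[0]["xy"])*[640,400]; print(u,v,world(p,u,v,48,s)); u,v=int(u),int(v); print(u-30,v-30)
    save(p,"w3c.png",(u-30,v-30,u+30,v+30),10)
E
```

```text
4.9 [437.30752297  18.38357772 103.65575322] [9.86455075e-01 1.64027078e-01 1.21599123e-03 1.56915850e-04] 0.010396614276224889
[{'xy': [0.4506, 0.176], 'conf': 0.9}]
288.384 70.39999999999999 [533.15310769  70.6516325   48.        ]
258 40
```

View pics/w3.png

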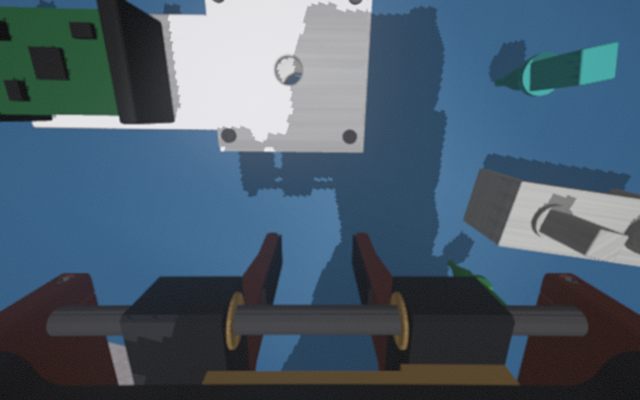

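View pics/w3c.png

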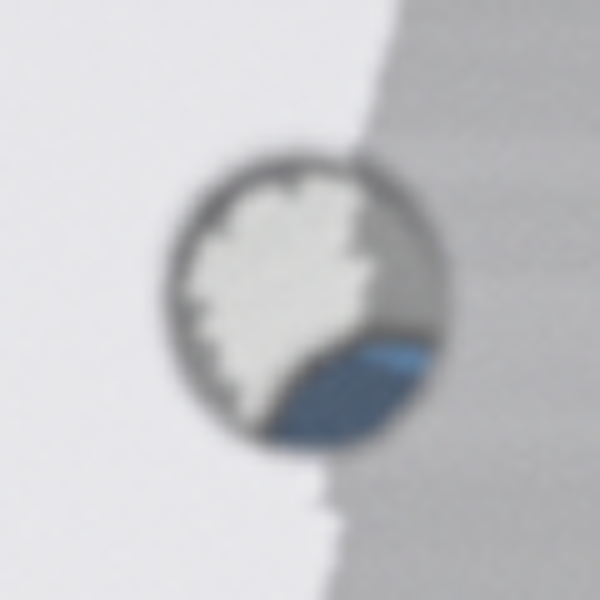

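```bash
python3 - <<'E'
from h import *
from scipy.optimize import least_squares
s=r.read_state(); p=r.snapshot("wrist")
f=lambda x,y:(258+x/10-.45,40+y/10-.45)
R=np.array([world(p,*f(*c),48,s)[:2] for c in [(162,300),(450,290),(300,147),(305,452),(205,195),(405,195),(205,408),(405,410)]])
A=np.array([world(p,*f(*c),39,s)[:2] for c in [(258,430),(285,390),(325,352),(375,330),(430,328)]])
c0=least_squares(lambda c:np.hypot(*(R-c[:2]).T)-c[2],[533,71,10]).x; print(c0)
for rho in (10,10.8):
  th=least_squares(lambda t:np.hypot(*(A-c0[:2]-rho*np.array([np.cos(t[0]),np.sin(t[0])])).T)-9,[-2.3]); print(rho,np.degrees(th.x),th.fun.round(2))
print((A-c0[:2]).round(1).tolist())
E
```

```text
[533.2763934   71.43197855   9.20200125]
10 [-133.64512185] [ 0.24 -0.55 -0.77 -0.51  0.09]
10.8 [-134.06373078] [0.73 0.12 0.03 0.26 0.71]
[[-7.8, 2.0], [-4.8, 0.9], [-1.6, -1.0], [0.8, -3.8], [2.2, -7.3]]
```

>>> arm_command(
  steps=[
    [0,0,0,0,0,0.045,0.5],
    [0,0,0,0,0,0.045,0.5],
    [0,0,0,0.015,-0.04,0.02,0.5],
    [0,0,0,0.015,-0.04,0,0.5],
    [0,0,0,0.015,-0.04,0,0.5],
    [0,0,0,0.015,-0.035,0,0.5],
    [0,0,0,0,0,0,0.5],
    [0,0,0,0,0,0,0.5],
  ],
)

```text
t: 5.85
tool_pos: [496.1, -136.4, 212.6]
tcp_rot: [0.986, 0.164, -0.0, -0.0]
contact_force: [-1.2, 0.1, -0.7]
finger_gap: 0.5
```

```bash
python3 - <<'E'
from h import *
s=r.read_state(); print(s["t"],s["tool_pos"],s["tcp_rot"],np.abs(s["joint_velocities"]).max())
p=r.snapshot("wrist"); save(p,"w4.png"); save(p,"w4c.png",(250,130,390,250),5)
for t in("pin_collar","pin","rack"): print(t,[(np.round(np.array(d["xy"])*[640,400],1),d["conf"]) for d in r.tip_of(p,t)])
E
```

```text
5.85 [ 496.14176866 -136.39273383  212.55786433] [ 9.86454644e-01  1.64033917e-01 -3.05161380e-05 -3.28384200e-04] 0.029339526702950768
pin_collar [(array([299.5,  96. ]), 0.98), (array([317.2, 189.6]), 0.97), (array([287.7, 239.1]), 0.9)]
pin [(array([318.8, 181.2]), 0.9), (array([299.1,  98.6]), 0.85), (array([291.6, 226. ]), 0.63)]
rack [(array([346.2, 179.9]), 0.97)]
```

View pics/w4.png

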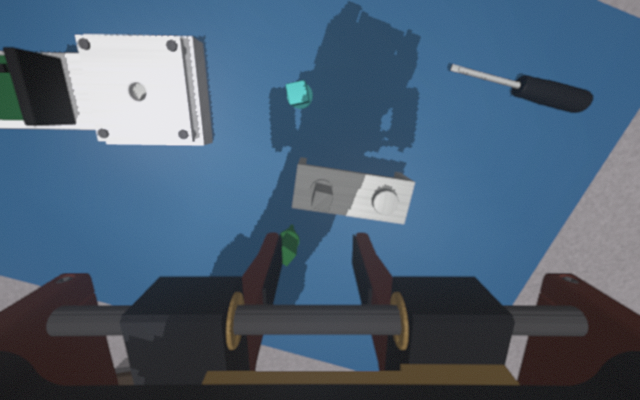

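View pics/w4c.png

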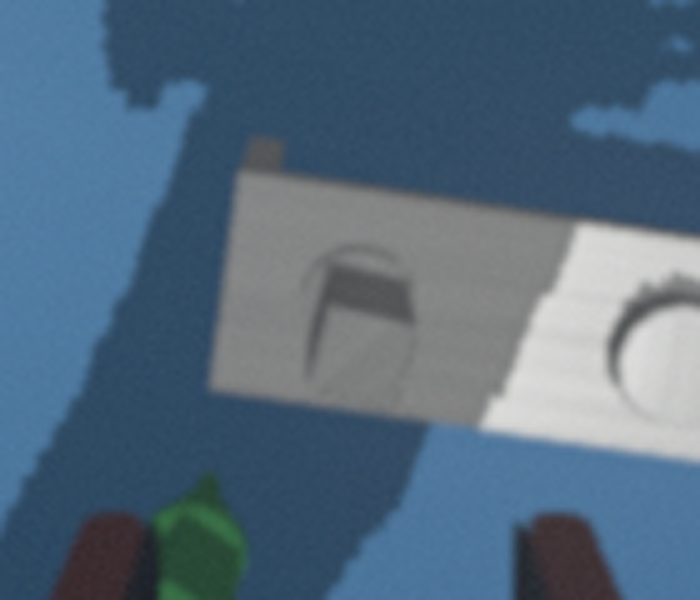

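```bash
python3 - <<'E'
import cv2,numpy as np
a=cv2.imread('pics/w4.png')[172:215,295:345]
a=cv2.resize(a,None,fx=14,fy=14,interpolation=2).astype(float)
a=np.clip((a-80)*3,0,255)
cv2.imwrite('pics/w4d.png',a[:600])
E
```

```text
[ WARN:0@0.090] global loadsave.cpp:1063 imwrite_ Unsupported depth image for selected encoder is fallbacked to CV_8U.
```

View pics/w4d.png

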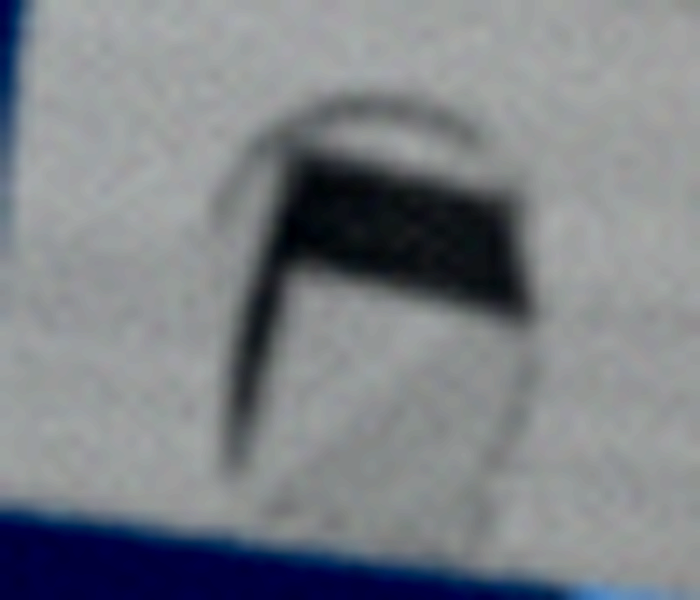

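```bash
python3 - <<'E'
from h import *
s=r.read_state(); p=r.snapshot("wrist"); print(s["tool_pos"])
s["tool_pos"]=np.array([496.14,-136.39,212.56]) if abs(s["tool_pos"][0]-496.14)<.5 else s["tool_pos"]
f=lambda x,y:(295+x/14-.46,172+y/14-.46)
P=np.array([world(p,*f(*c),98,s)[:2] for c in [(287,265),(535,318),(480,550),(235,490)]])
print(P.round(1),P.mean(0))
for i in range(4):
    d=P[(i+1)%4]-P[i]; print(np.hypot(*d),np.degrees(np.arctan2(d[1],d[0]))%90)
# rack edges at 55 in w4c crop(250,130) x5
g=lambda x,y:(250+x/5-.4,130+y/5-.4)
Q=np.array([world(p,*g(*c),55,s)[:2] for c in [(237,170),(210,390)]]); print(Q.round(1)); d=Q[0]-Q[1]; print(np.hypot(*d),np.degrees(np.arctan2(d[1],d[0])))
print("collar",world(p,318.8-0,184.5,60,s))
E
```

```text
[ 495.82345987 -134.79190551  212.83856926]
[[ 505.8 -131.3]
 [ 507.8 -148.6]
 [ 490.8 -150.7]
 [ 489.4 -133.1]] [ 498.48523182 -140.93370647]
17.368145160249387 6.612083784344165
17.132367195234103 7.08362930878215
17.594848352250576 4.616189417090425
16.51916605208749 6.3518432994668546
[[ 517.  -106.6]
 [ 467.5 -116.2]]
50.478351254006924 10.942836970086994
collar [ 503.99064724 -136.01485903   60.        ]
```

>>> arm_command(
  steps=[
    [0,0,-0.11,0.001,-0.002,-0.03,0.5],
    [0,0,-0.106,0.002,-0.002,-0.03,0.5],
    [0,0,0,0,0,-0.03,0.5],
    [0,0,0,0,0,0,0.5],
    [0,0,0,0,0,0,0.5],
    [0,0,0,0,0,0,0.5],
    [0,0,0,0,0,0,0.5],
  ],
)

```text
t: 6.8
tool_pos: [499.9, -140.4, 124.3]
tcp_rot: [0.998, 0.058, 0.001, 0.0]
contact_force: [0.6, 0.1, -0.1]
finger_gap: 0.498
```

```bash
python3 - <<'E'
from h import *
from scipy.spatial.transform import Rotation as Ro
s=r.read_state(); print(s["t"],s["tool_pos"],Ro.from_quat(s["tcp_rot"]).as_matrix().round(3).tolist(),np.abs(s["joint_velocities"]).max())
p=r.snapshot("wrist"); save(p,"w5.png"); save(p,"w5c.png",(250,180,390,300),5)
q=r.snapshot("side"); save(q,"s5c.png",(240,150,400,270),5)
print(r.read_state()["tool_pos"])
E
```

```text
6.8 [ 499.87927131 -140.36620672  124.29348841] [[0.993, 0.115, 0.003], [0.115, -0.993, -0.001], [0.003, 0.001, -1.0]] 0.005316272274494795
[ 499.54490335 -140.45086347  123.85527502]
```

View pics/w5c.png

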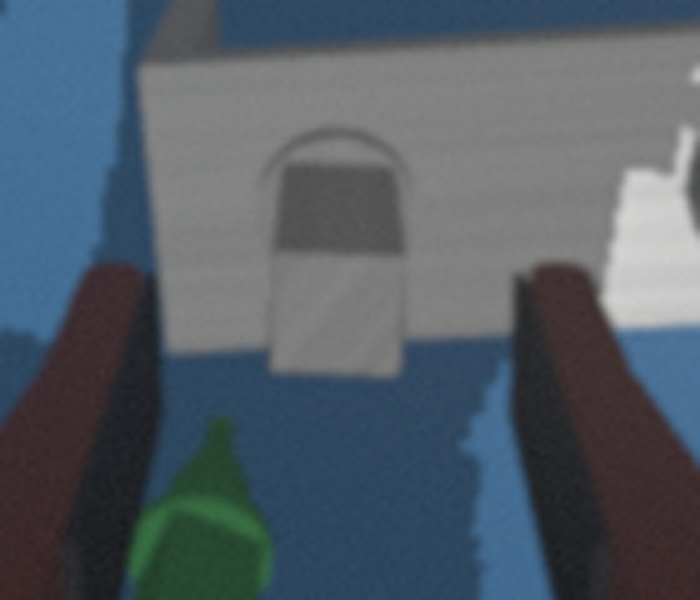

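View pics/s5c.png

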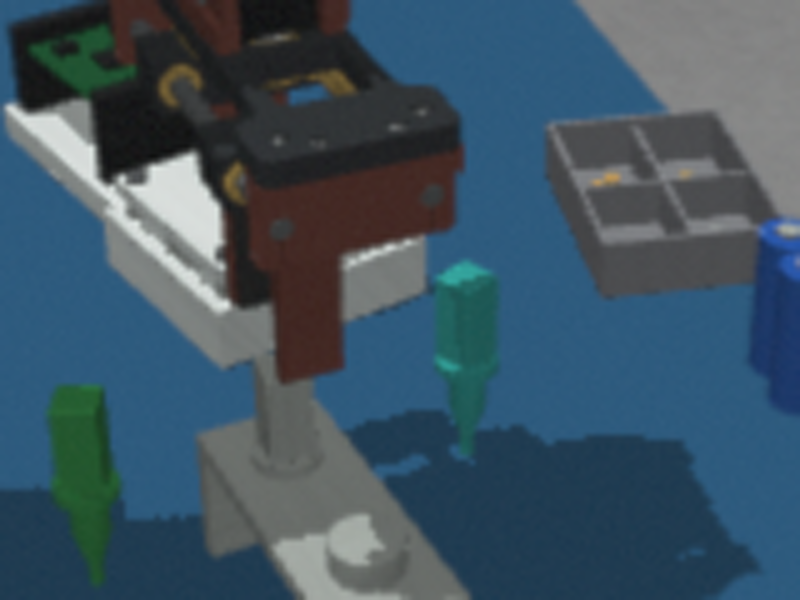

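```bash
python3 - <<'E'
from h import *
s=r.read_state(); p=r.snapshot("wrist"); print(s["tool_pos"])
f=lambda x,y:(250+x/5-.4,180+y/5-.4)
P=np.array([world(p,*f(*c),98,s)[:2] for c in [(275,251),(404,255),(401,377),(270,372)]])
print(P.round(1),P.mean(0))
for i in range(4):
    d=P[(i+1)%4]-P[i]; print(np.hypot(*d),np.degrees(np.arctan2(d[1],d[0]))%90)
E
```

```text
[ 499.54490335 -140.45086347  123.85527502]
[[ 506.  -131.9]
 [ 507.4 -148.9]
 [ 489.7 -150.7]
 [ 488.4 -133. ]] [ 497.87359289 -141.12195189]
17.01630631200038 4.628145576792093
17.818823616110702 6.036956397963934
17.755215768777674 4.1196544317873816
17.658415196469313 3.6543131819571073
```

>>> arm_command(
  steps=[
    [0,0,-0.035,-0.0015,0,-0.014,0.5],
    [0,0,0,0,0,-0.015,0.5],
    [0,0,0,0,0,-0.015,0.5],
    [0,0,0,0,0,0,0.5],
    [0,0,0,0,0,0,0.5],
    [0,0,0,0,0,0,0.0],
    [0,0,0,0,0,0,0.0],
    [0,0,0,0,0,0,0.0],
    [0,0,0,0,0,0,0.0],
    [0,0,0,0,0,0,0.0],
    [0,0,0,0,0,0,0.0],
  ],
)

```text
t: 8.05
tool_pos: [497.7, -140.4, 79.1]
tcp_rot: [0.999, 0.04, 0.0, 0.0]
contact_force: [-0.4, 0.7, 5.2]
finger_gap: 0.206
```

```bash
python3 - <<'E'
from h import *
s=r.read_state(); print(s["t"],s["tool_pos"],s["tcp_rot"],s["contact_force"],s["moment"],s["finger_gap"])
p=r.snapshot("wrist"); save(p,"w6c.png",(250,180,390,300),5)
q=r.snapshot("side"); save(q,"s6c.png",(240,150,400,270),5)
E
```

```text
8.05 [ 497.65585254 -140.39520565   79.08274709] [9.99205583e-01 3.98508593e-02 2.95918814e-04 1.53923620e-04] [-0.37294447  0.7374389   5.15813972] [-0.03110301  0.29792056  0.00211143] 0.206054641587294
```

View pics/w6c.png

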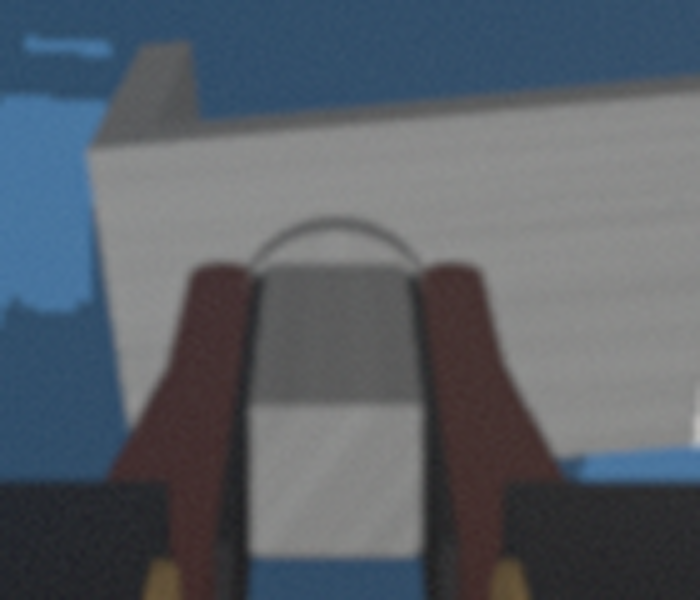

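View pics/s6c.png

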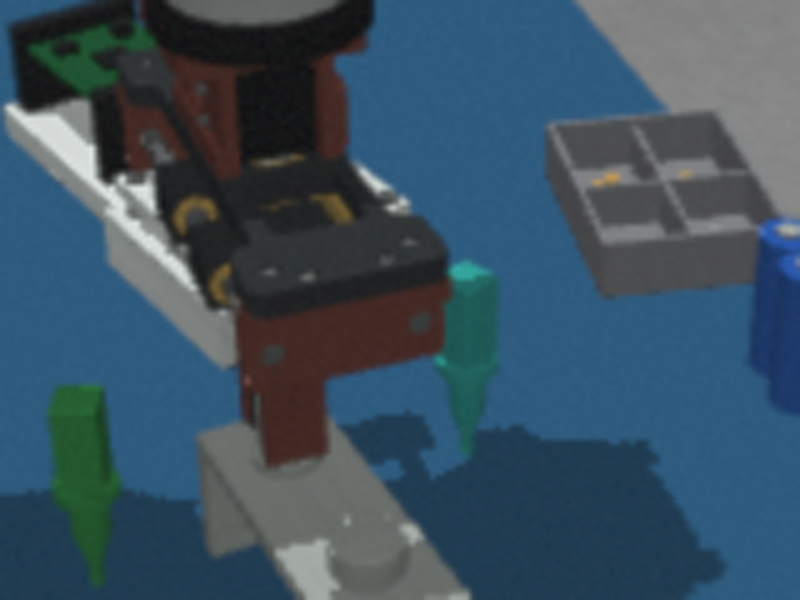

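```bash
python3 - <<'E'
from h import *
s=r.read_state(); p=r.snapshot("wrist")
f=lambda x,y:(250+x/5-.4,180+y/5-.4)
P=np.array([world(p,*f(*c),98,s)[:2] for c in [(248,403),(425,403),(423,557),(247,557)]])
print(P.round(1),P.mean(0),s["tool_pos"])
E
```

```text
[[ 506.4 -131.1]
 [ 507.9 -148.9]
 [ 489.9 -150.4]
 [ 488.5 -132.1]] [ 498.18102551 -140.6075997 ] [ 497.68131642 -140.39712877   79.07890179]
```

>>> arm_command(
  steps=[
    [0,0,0,0,0,0.01,0.0],
    [0,0,0,0,0,0.02,0.0],
    [0,0,0,0,0,0.025,0.0],
    [0,0,0,0,0,0.025,0.0],
    [0,0,0,0,0,0.02,0.0],
    [0,0,0,0,0,0,0.0],
    [0,0,0,0,0,0,0.0],
    [0,0,0,0,0,0,0.0],
  ],
)

```text
t: 9.0
tool_pos: [496.5, -140.1, 177.4]
tcp_rot: [0.999, 0.04, -0.001, -0.0]
contact_force: [-0.0, -0.5, -2.0]
finger_gap: 0.202
```

```bash
python3 - <<'E'
from h import *
s=r.read_state(); print(s["t"],s["tool_pos"],s["tcp_rot"],s["contact_force"],s["moment"],s["finger_gap"])
p=r.snapshot("wrist"); save(p,"w7.png")
q=r.snapshot("side"); save(q,"s7c.png",(240,130,400,250),5)
E
```

```text
9.0 [ 496.50103369 -140.14435923  177.4384241 ] [ 9.99202942e-01  3.99043775e-02 -1.02374738e-03 -2.70577563e-04] [-0.00556198 -0.52530764 -1.99923315] [0.00603722 0.02208042 0.01002144] 0.20151566890626685
```

View pics/w7.png

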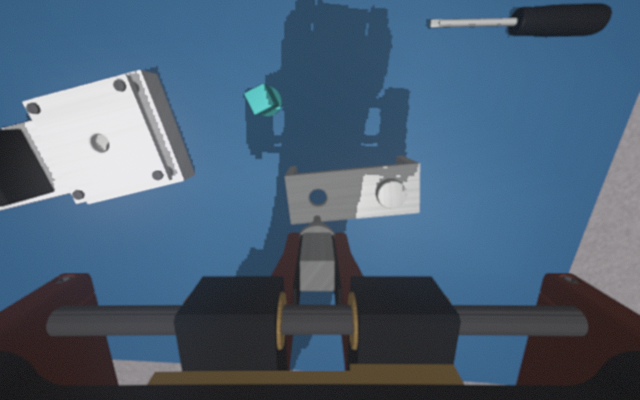

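View pics/s7c.png

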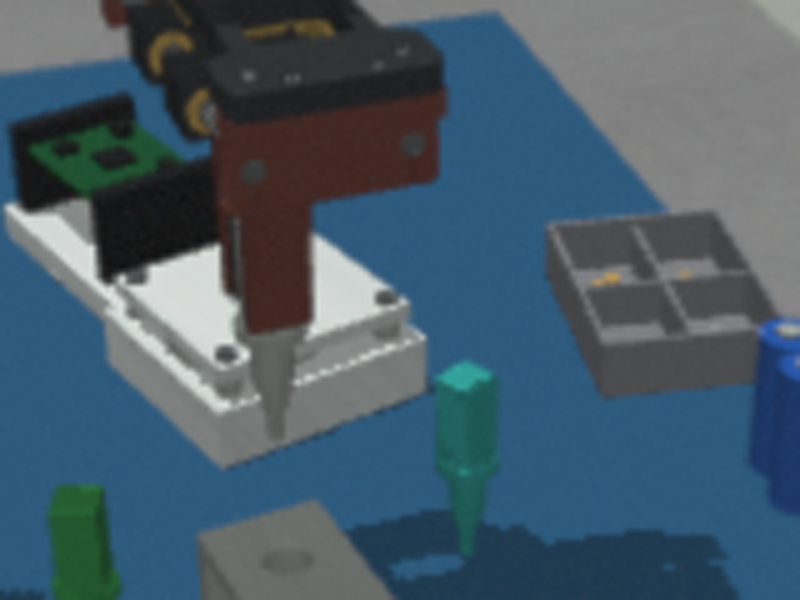

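>>> arm_command(
  steps=[
    [0,0,0,0.004,0.025,0,0.0],
    [0,0,0,0.006,0.04,0,0.0],
    [0,0,0,0.006,0.04,0,0.0],
    [0,0,0,0.006,0.04,0,0.0],
    [0,0,0,0.006,0.035,-0.007,0.0],
    [0,0,0,0.0045,0.028,-0.02,0.0],
    [0,0,0,0,0,0,0.0],
    [0,0,0,0,0,0,0.0],
    [0,0,0,0,0,0,0.0],
    [0,0,0,0,0,0,0.0],
  ],
)

```text
t: 10.1
tool_pos: [530.1, 66.2, 151.9]
tcp_rot: [0.999, 0.039, 0.0, 0.0]
contact_force: [0.2, -0.8, -0.8]
finger_gap: 0.198
```

```bash
cat >> h.py <<'E'
def proj(p,X):
    K=np.array([[p["fx"],0,p["cx"]],[0,p["fy"],p["cy"]],[0,0,1]])
    return cv2.projectPoints(np.array([X],float),cv2.Rodrigues(p["R"])[0],p["t"],K,np.array([p["k1"],0,0,0,0.]))[0][0,0]
E
python3 - <<'E'
from h import *
s=r.read_state(); print(s["t"],s["tool_pos"],s["tcp_rot"],s["contact_force"],s["moment"],s["finger_gap"])
q=r.snapshot("side"); save(q,"s8c.png",(250,140,350,215),8)
p=r.snapshot("wrist"); save(p,"w8.png")
print([(np.round(np.array(d["xy"])*[640,400],1),d["conf"]) for d in r.tip_of(q,"pin_tip")])
x=s["tool_pos"]+[.5,-.2,-68]; print("exp tip px",proj(q,x), "hole px",proj(q,[533.3,71.4,48]))
print("prev exp tip",proj(q,[497,-140.3,109.4]))
E
```

```text
10.1 [530.12249839  66.23334674 151.90990709] [9.99245411e-01 3.88393355e-02 1.65887676e-04 2.96531036e-04] [ 0.21594065 -0.7893708  -0.84675245] [-0.02794287 -0.02734031 -0.0347506 ] 0.19847812132467768
[(array([257.7, 268.3]), 0.96), (array([288.9, 175.4]), 0.66), (array([334.1, 236.9]), 0.53)]
exp tip px [289.45224156 175.62929656] hole px [290.94068985 188.10942656]
prev exp tip [294.45837029 217.6414286 ]
```

View pics/s8c.png

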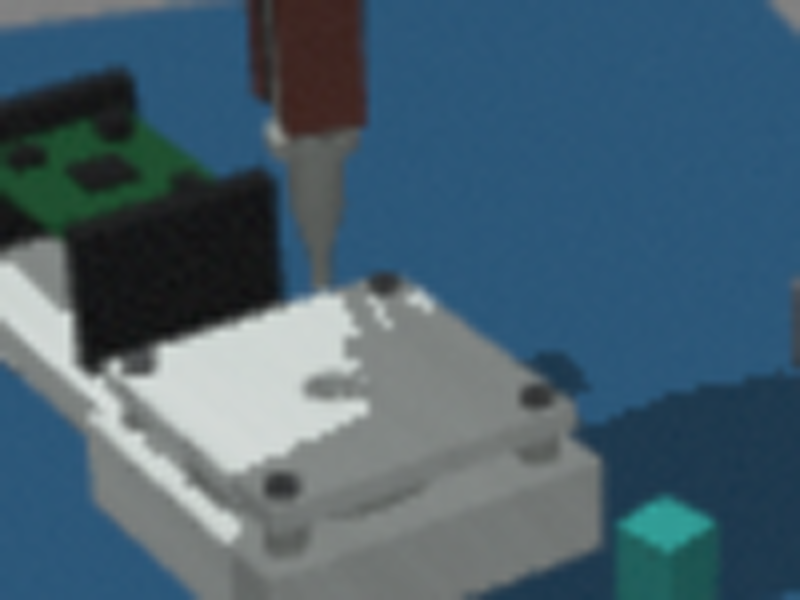

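View pics/w8.png

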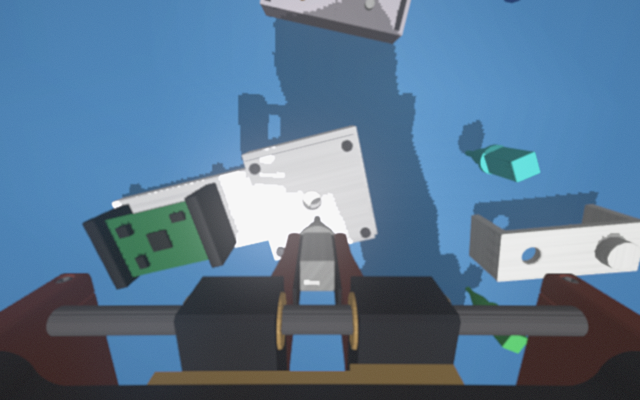

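>>> arm_command(
  steps=[
    [0,0,0,-0.0005,0.001,-0.015,0.0],
    [0,0,0,0,0,-0.014,0.0],
    [0,0,0,0,0,0,0.0],
    [0,0,0,0,0,0,0.0],
    [0,0,0,0,0,0,0.0],
    [0,0,0,0,0,0,0.0],
  ],
)

```text
t: 10.85
tool_pos: [529.8, 68.8, 123.2]
tcp_rot: [0.999, 0.04, 0.0, -0.0]
contact_force: [0.5, -0.0, -2.1]
finger_gap: 0.207
```

```bash
python3 - <<'E'
from h import *
s=r.read_state(); print(s["t"],s["tool_pos"],s["tcp_rot"],s["contact_force"],s["moment"],s["finger_gap"])
q=r.snapshot("side"); save(q,"s9c.png",(265,160,325,205),13)
p=r.snapshot("wrist"); save(p,"w9c.png",(280,180,360,240),10)
x=s["tool_pos"]+[.5,-.2,-68]; f=lambda a:(a-[265,160])*13+6
print("exp tip px",f(proj(q,x)), "hole px",f(proj(q,[533.3,71.4,48])), x)
E
```

```text
10.85 [529.81476137  68.76749073 123.20717332] [ 9.99204941e-01  3.98655600e-02  4.71481069e-04 -1.62482358e-05] [ 0.49831427 -0.03512083 -2.05148784] [-0.040633   -0.01107297 -0.01468481] 0.20657958238025975
exp tip px [327.98435324 346.22415457] hole px [343.22896807 371.42254528] [530.31476137  68.56749073  55.20717332]
```

View pics/s9c.png

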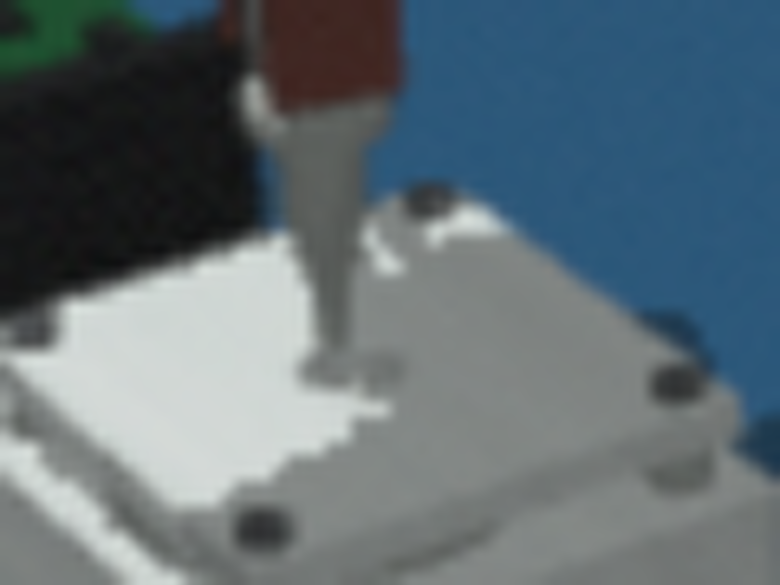

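View pics/w9c.png

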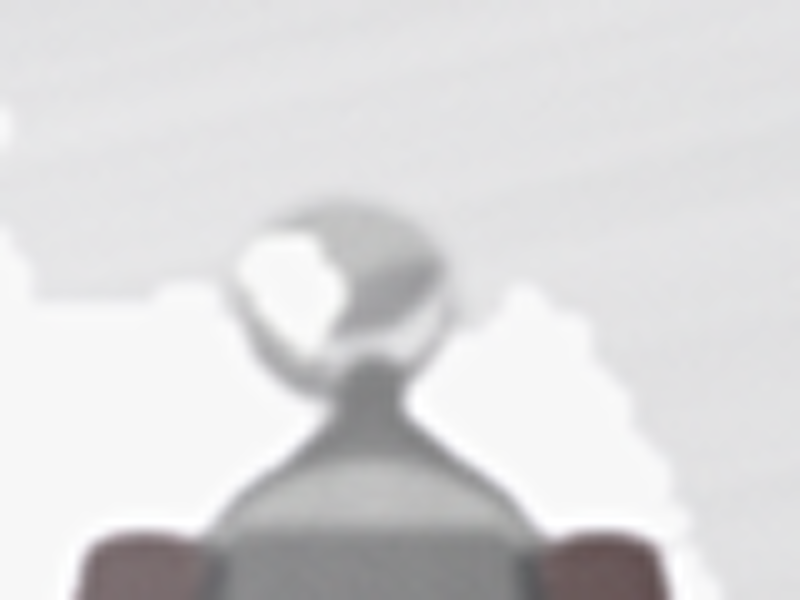

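```bash
python3 - <<'E'
from h import *
s=r.read_state(); print(s["tool_pos"],s["contact_force"]); p=r.snapshot("wrist"); q=r.snapshot("side")
f=lambda x,y:(280+x/10-.45,180+y/10-.45)
s2=dict(s); s2["tool_pos"]=np.array([529.8148,68.7675,123.207])
print("tip top edge",world(p,*f(372,355),55.2,s2)); 
for z in (48,): print("hole",[world(p,*f(*c),z,s2)[:2].round(1).tolist() for c in [(235,280),(452,290),(340,197),(305,398),(342,300)]])
g=lambda x,y:(265+x/13-.45,160+y/13-.45)
print("side hole",world(q,*g(352,370),48),"tip",world(q,*g(333,352),55.2))
E
```

```text
[529.68854838  68.75271991 123.1052739 ] [ 0.13623598 -0.40628668 -2.45108264]
tip top edge [532.49012821  68.75074092  55.2       ]
hole [[535.6, 80.3], [536.1, 62.4], [543.4, 72.2], [525.7, 73.8], [534.5, 71.4]]
side hole [534.91837786  71.36868006  48.        ] tip [530.74406634  66.23091198  55.2       ]
```

>>> arm_command(
  steps=[
    [0,0,0,0.0002,-0.0008,-0.003,0.0],
    [0,0,0,0,0,-0.003,0.0],
    [0,0,0,0,0,-0.002,0.0],
    [0,0,0,0,0,-0.002,0.0],
    [0,0,0,0,0,0,0.0],
  ],
)

```text
t: 11.55
tool_pos: [529.4, 67.9, 112.3]
tcp_rot: [0.999, 0.04, -0.0, 0.0]
contact_force: [0.4, -0.8, -2.3]
finger_gap: 0.204
```

>>> arm_command(
  steps=[
    [0,0,0,0,0,-0.002,0.0],
    [0,0,0,0,0,-0.002,0.0],
    [0,0,0,0,0,-0.001,0.0],
    [0,0,0,0,0,0,0.0],
  ],
)

```text
t: 11.95
tool_pos: [529.5, 67.9, 107.5]
tcp_rot: [0.999, 0.04, -0.0, 0.0]
contact_force: [-0.2, -0.0, -1.8]
finger_gap: 0.202
```

>>> arm_command(
  steps=[
    [0,0,0,0,0,-0.0008,0.0],
    [0,0,0,0,0,-0.0007,0.0],
    [0,0,0,0,0,0,0.0],
  ],
)

```text
t: 12.25
tool_pos: [529.6, 67.9, 106.1]
tcp_rot: [0.999, 0.04, -0.0, 0.0]
contact_force: [-0.4, 0.1, -2.3]
finger_gap: 0.201
```

>>> arm_command(
  steps=[
    [0,0,0,0,0,-0.0008,0.0],
    [0,0,0,0,0,-0.0007,0.0],
    [0,0,0,0,0,0,0.0],
  ],
)

```text
t: 12.55
tool_pos: [529.5, 67.9, 104.6]
tcp_rot: [0.999, 0.04, -0.0, 0.0]
contact_force: [-0.4, -0.2, -1.3]
finger_gap: 0.205
```

>>> arm_command(
  steps=[
    [0,0,0,0,0,-0.0008,0.0],
    [0,0,0,0,0,0,0.0],
  ],
)

```text
t: 12.75
tool_pos: [529.6, 67.9, 103.8]
tcp_rot: [0.999, 0.04, -0.0, 0.0]
contact_force: [-0.3, 0.1, -1.6]
finger_gap: 0.201
```

>>> arm_command(
  steps=[
    [0,0,0,0,0,-0.0008,0.0],
    [0,0,0,0,0,0,0.0],
  ],
)

```text
t: 12.95
tool_pos: [529.6, 67.9, 103.0]
tcp_rot: [0.999, 0.04, -0.0, 0.0]
contact_force: [1.1, -0.4, -1.4]
finger_gap: 0.204
```

>>> arm_command(
  steps=[
    [0,0,0,0.0005,0.0005,0,0.0],
    [0,0,0,0.0005,0.0005,0,0.0],
    [0,0,0,0.0005,0.0005,0,0.0],
    [0,0,0,0,0,0,0.0],
  ],
)

```text
t: 13.35
tool_pos: [530.5, 68.7, 102.9]
tcp_rot: [0.999, 0.04, -0.001, 0.001]
contact_force: [-2.6, -4.1, -0.6]
finger_gap: 0.201
```

>>> arm_command(
  steps=[
    [0,0,0,0.0005,0.0005,0,0.0],
    [0,0,0,0.0005,0.0005,0,0.0],
    [0,0,0,0.0005,0.0005,0,0.0],
    [0,0,0,0.0005,0.0005,0,0.0],
    [0,0,0,0,0,0,0.0],
  ],
)

```text
t: 13.85
tool_pos: [533.1, 71.4, 103.0]
tcp_rot: [0.999, 0.04, -0.0, 0.0]
contact_force: [-2.3, -2.9, -1.0]
finger_gap: 0.201
```

>>> arm_command(
  steps=[
    [0,0,0,0.0003,0.0001,-0.001,0.0],
    [0,0,0,0,0,-0.001,0.0],
    [0,0,0,0,0,-0.001,0.0],
    [0,0,0,0,0,-0.001,0.0],
    [0,0,0,0,0,0,0.0],
  ],
)

```text
t: 14.35
tool_pos: [533.4, 71.5, 98.9]
tcp_rot: [0.999, 0.04, -0.0, -0.0]
contact_force: [-1.7, -3.1, -1.5]
finger_gap: 0.204
```

>>> arm_command(
  steps=[
    [0,0,0,0,0,-0.001,0.0],
    [0,0,0,0,0,-0.001,0.0],
    [0,0,0,0,0,-0.001,0.0],
    [0,0,0,0,0,0,0.0],
  ],
)

```text
t: 14.75
tool_pos: [533.4, 71.5, 95.9]
tcp_rot: [0.999, 0.04, -0.0, -0.0]
contact_force: [-2.3, -4.0, -1.1]
finger_gap: 0.206
```

>>> arm_command(
  steps=[
    [0,0,0,0,0,-0.001,0.0],
    [0,0,0,0,0,-0.001,0.0],
    [0,0,0,0,0,-0.001,0.0],
    [0,0,0,0,0,-0.001,0.0],
    [0,0,0,0,0,0,0.0],
  ],
)

```text
t: 15.25
tool_pos: [533.5, 71.5, 92.0]
tcp_rot: [0.999, 0.04, 0.0, 0.0]
contact_force: [-2.9, -2.9, 1.7]
finger_gap: 0.202
```

>>> arm_command(
  steps=[
    [0,0,0,0,0,-0.001,0.0],
    [0,0,0,0,0,-0.001,0.0],
    [0,0,0,0,0,-0.001,0.0],
    [0,0,0,0,0,0,0.0],
  ],
)

```text
t: 15.65
tool_pos: [533.4, 71.4, 88.9]
tcp_rot: [0.999, 0.04, -0.0, 0.0]
contact_force: [-3.3, -4.3, 1.1]
finger_gap: 0.203
```

>>> arm_command(
  steps=[
    [0,0,0,0,0,-0.001,0.0],
    [0,0,0,0,0,-0.001,0.0],
    [0,0,0,0,0,-0.001,0.0],
    [0,0,0,0,0,0,0.0],
  ],
)

```text
t: 16.05
tool_pos: [533.3, 71.5, 85.9]
tcp_rot: [0.999, 0.04, -0.0, 0.0]
contact_force: [-2.7, -4.2, 1.3]
finger_gap: 0.207
```

>>> arm_command(
  steps=[
    [0,0,0,0,0,-0.001,0.0],
    [0,0,0,0,0,-0.001,0.0],
    [0,0,0,0,0,-0.001,0.0],
    [0,0,0,0,0,0,0.0],
  ],
)

```text
t: 16.45
tool_pos: [533.4, 71.5, 82.9]
tcp_rot: [0.999, 0.04, -0.0, 0.0]
contact_force: [-2.6, -2.9, 0.2]
finger_gap: 0.201
```

>>> arm_command(
  steps=[
    [0,0,0,0,0,-0.001,0.0],
    [0,0,0,0,0,-0.001,0.0],
    [0,0,0,0,0,-0.001,0.0],
    [0,0,0,0,0,0,0.0],
  ],
)

```text
t: 16.85
tool_pos: [533.2, 71.4, 79.6]
tcp_rot: [0.999, 0.04, -0.0, 0.0]
contact_force: [-1.8, -3.0, -0.8]
finger_gap: 0.204
```

>>> arm_command(
  steps=[
    [0,0,0,0,0,-0.001,0.0],
    [0,0,0,0,0,-0.001,0.0],
    [0,0,0,0,0,-0.001,0.0],
    [0,0,0,0,0,0,0.0],
  ],
)

```text
t: 17.25
tool_pos: [533.3, 71.4, 76.9]
tcp_rot: [0.999, 0.04, -0.0, 0.0]
contact_force: [-2.0, -4.1, -0.6]
finger_gap: 0.207
```

>>> arm_command(
  steps=[
    [0,0,0,0,0,-0.001,0.0],
    [0,0,0,0,0,-0.001,0.0],
    [0,0,0,0,0,0,0.0],
  ],
)

```text
t: 17.55
tool_pos: [533.4, 71.5, 75.0]
tcp_rot: [0.999, 0.04, 0.0, -0.0]
contact_force: [-2.3, -3.9, -1.2]
finger_gap: 0.204
```

>>> arm_command(
  steps=[
    [0,0,0,0,0,-0.001,0.0],
    [0,0,0,0,0,-0.001,0.0],
    [0,0,0,0,0,0,0.0],
  ],
)

```text
t: 17.85
tool_pos: [533.4, 71.5, 72.9]
tcp_rot: [0.999, 0.04, 0.0, -0.0]
contact_force: [-1.6, -3.5, -0.7]
finger_gap: 0.2
```

>>> arm_command(
  steps=[
    [0,0,0,0,0,-0.0005,0.0],
    [0,0,0,0,0,-0.0005,0.0],
    [0,0,0,0,0,0,0.0],
  ],
)

```text
t: 18.15
tool_pos: [533.4, 71.5, 72.1]
tcp_rot: [0.999, 0.04, 0.0, 0.0]
contact_force: [-2.6, -3.2, 2.3]
finger_gap: 0.204
```

```bash
python3 - <<'E'
from h import *
s=r.read_state(); print(s["t"],s["tool_pos"],s["tcp_rot"],s["contact_force"],s["moment"],s["finger_gap"])
q=r.snapshot("side"); save(q,"s10c.png",(250,145,330,205),10)
E
```

```text
18.15 [533.40547204  71.52037287  72.11649269] [9.99203427e-01 3.99062665e-02 2.46630534e-06 3.66511494e-05] [-2.58323872 -3.1945013   2.31965885] [-0.8635982   0.71514308 -0.00412636] 0.20394650239211223
```

View pics/s10c.png

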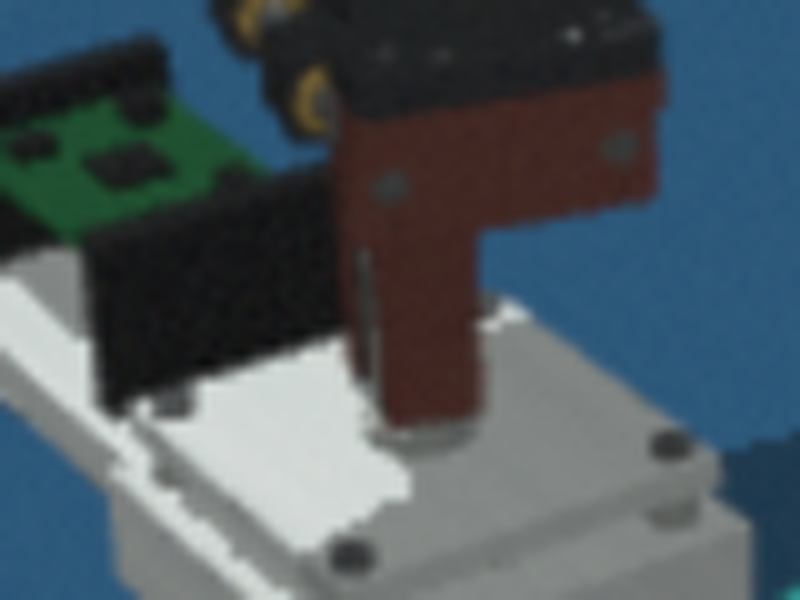

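>>> arm_command(
  steps=[
    [0,0,0,0,0,-0.0003,0.0],
    [0,0,0,0,0,0,0.0],
  ],
)

```text
t: 18.4
tool_pos: [533.5, 71.6, 72.1]
tcp_rot: [0.999, 0.04, 0.0, 0.0]
contact_force: [-4.0, -3.8, 5.3]
finger_gap: 0.201
```

Firm contact, collar on the cover. Releasing.

>>> arm_command(
  steps=[
    [0,0,0,0,0,0,0.1],
    [0,0,0,0,0,0,0.25],
    [0,0,0,0,0,0,0.4],
    [0,0,0,0,0,0,0.45],
    [0,0,0,0,0,0,0.45],
    [0,0,0,0,0,0,0.45],
  ],
)

```text
t: 19.0
tool_pos: [533.6, 71.8, 71.8]
tcp_rot: [0.999, 0.04, 0.0, -0.0]
contact_force: [0.8, 0.0, -0.5]
finger_gap: 0.448
```

>>> arm_command(
  steps=[
    [0,0,0,0,0,0.01,0.45],
    [0,0,0,0,0,0.02,0.45],
    [0,0,0,0,0,0.03,0.45],
    [0,0,0,0,0,0.04,0.45],
    [0,0,0,0,0,0.04,0.45],
    [0,0,0,-0.035,0,0,0.45],
    [0,0,0,-0.035,0,0,0.45],
    [0,0,0,0,0,0,0.45],
    [0,0,0,0,0,0,0.45],
    [0,0,0,0,0,0,0.45],
  ],
)

```text
t: 20.0
tool_pos: [464.5, 71.5, 212.3]
tcp_rot: [0.999, 0.04, 0.001, -0.0]
contact_force: [-0.1, 0.2, 0.1]
finger_gap: 0.452
```

```bash
python3 - <<'E'
from h import *
s=r.read_state(); print(s["t"],s["tool_pos"],s["contact_force"],s["finger_gap"])
q=r.snapshot("side"); save(q,"s11c.png",(230,145,430,295),4)
p=r.snapshot("wrist"); save(p,"w11.png")
f=lambda a:(a-[230,145])*4+2
for z in (48,53,91): print(z,f(proj(q,[534,71.4,z])))
E
```

```text
20.0 [464.4906959   71.53576927 212.31284625] [-0.14968699  0.22943169  0.06123992] 0.45191026806935813
48 [246.94525999 174.25717356]
53 [246.49301937 166.74578938]
91 [242.98727154 108.324629  ]
```

View pics/s11c.png

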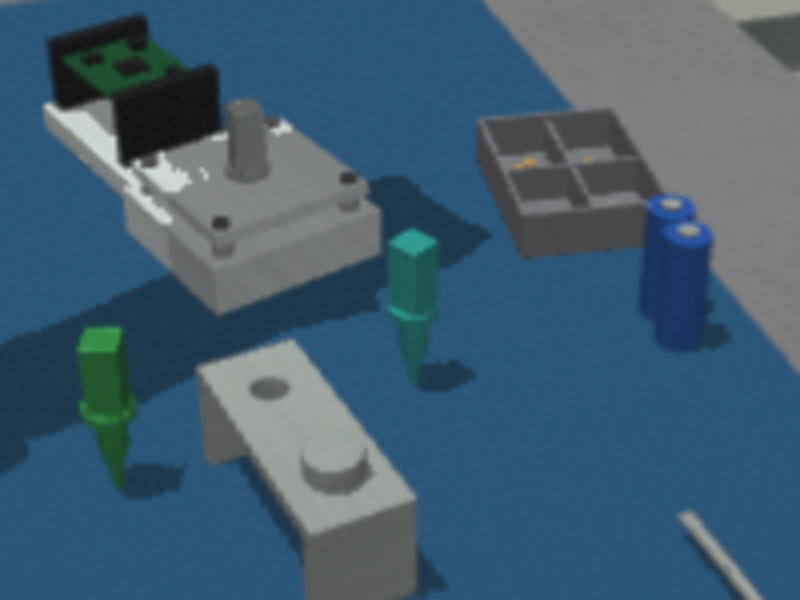

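View pics/w11.png

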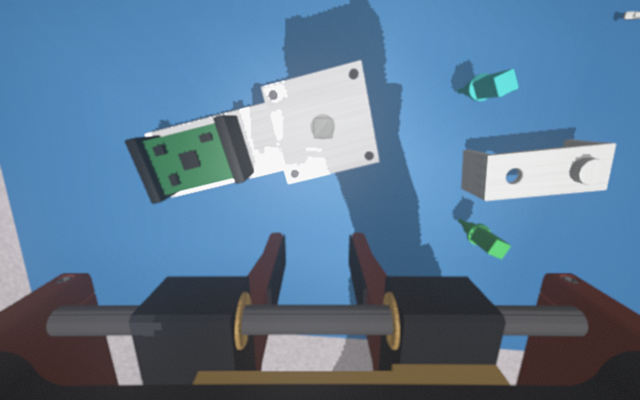

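```bash
python3 -c "
from workcell import r
print(r.sign_off(), r.read_state()['t'])"
```

```text
the job is handed in; nothing more can be done
the job is handed in; nothing more can be done
```

The tapered pin is out of the rack and through cover, disc and base. Its collar is on the cover, and I let go and handed the job in at about 20 s; the hand-in reports no verdict.

- **Choice of pin:** I took the grey square-headed pin in the rack. The green and turquoise look-alikes and the round-headed spare pin were left alone.
- **Insertion:** The pictures showed the disc's hole slipped toward about −134° in world x-y. I lowered the nose about 5 mm off the axis on that side. It entered the disc's hole without contact, then pulled the disc back to the axis with about 5 N sideways.
- **Seating:** It went down in 1 mm or smaller steps. The largest wrist reading at the end of a move was about 8 N in total, with the collar on the cover; forces inside a move were not logged.
- **Last checks:**
  - The collar touched within about 0.1 mm of the height worked out from the rack.
  - In the side picture the head's top was about half a pixel from where a seated, upright pin should be, and the force was back to zero after release.
  - The spare pin, cells and tray look unmoved in the last side and wrist pictures. The driver was mostly out of frame there, and I did not measure any of them.
- **One disagreement:** The pictures put the hole's x anywhere from 533.3 to 534.9 mm. I aimed at 534.0, and the pin slid home without binding.

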